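Gauge the spacer sleeves for the contactor and sort them

ROBOT

A 7-joint arm with a two-finger parallel gripper is mounted at the origin on the work surface. World frame = base frame: x ahead of the robot, y to its left, z up, the work surface at z = 0. Lengths are in m, angles in degrees, forces in N, time in s.
With the tool pointing down it reaches from about 0.425 to 0.875 m from the base axis. Payload 4.7 kg.
Tool frame: the origin (TCP) lies on the mounting face of the last link; the fingertips stand 182 mm ahead of it and the grasp point (between the pads) lies 164 mm ahead of it; z points along the fingers, x is the direction in which the jaws open and shut, and the axes are right-handed (so a half turn about z gives the same grasp; the last joint's range is limited). The gripper opens to 87 mm and grips with 3 to 60 N. Pads are 19 mm wide; open, the fingers measure 117 mm over their backs; the gripper's body (75 mm by 190 mm) begins 51 mm behind the grasp point.
Start: joints at [-62.676, 18.392, -4.016, 83.108, 1.295, 78.541, -3.26], TCP at [0.29, 0.582, 0.405] pointing down, gripper open.
Joint ranges: [-163.93, 163.93], [-17.29, 119.83], [-79.2, 71.16], [3.27, 140.29], [-89.18, 269.18], [5.43, 117.66], [-154.24, 154.24]. Speed limits (degrees/s): [147.25, 147.25, 180, 180, 180, 180, 180].

INTERFACE

Orientations are given as [roll, pitch, yaw] about the fixed x, y, z axes, in that order (R = Rz(yaw) Ry(pitch) Rx(roll)).
In Python, from cell import status, cams, env, outline_of, landmark_of gives the robot as it stands. The module is installed in compiled form; this text tells all that it offers.
- The arm moves only by the tool jog_arm, never from a script. Its argument "rows" is a list of rows, each a list of 7 numbers: the closure, from 0 (fully open) to 1 (shut), then the shift along the tool's x, y, z in m, then the turn, a rotation vector about the tool's x, y, z in degrees. A call has 1 to 12 rows; each row shifts and turns the commanded pose from where the row before left it, along the tool's axes as they then stand; what a row does not reach is not made up. A row lasts 1/12 s, in which the tool goes at most 41.7 mm and 7.16 degrees, less where a joint would pass 70% of its speed; a pose out of reach is approached as far as the arm can. A call with a gripper value outside its range is refused whole. The fingers move at their own pace and stop on an object; "grip_force" is the grip in N (left out, the last holds). Time passes only in rows, so rows that do not move let the fingers close. It gives the time, the measured TCP pose, the force and the opening at its end, in the units of the state.
- status.get_obs(): the state, without advancing time (a new reading comes with each control period).
- cams.read_camera(name): name is "scene" or "top" or "wrist"; returns (picture, depth): 384x512x3 uint8, red, green, blue; 384x512 float32, m along the optical axis (not along the pixel's ray), 0 where there is no reading.
- cams.camera_params(name): a dict with "vfov" (degrees; the focal length in pixels is half the picture's height over the tangent of half this angle, whatever the lens; pixels are square), "cx", "cy" (the principal point, pixels), "eye" and "attitude" of the camera in the world. Camera axes: x right, y up, looking along -z (the intrinsics and any distortion apply to the point x, -y, -z); pixel columns grow to the right and rows downward; lengths in m; the calibration is good to about 2 mm. A picture is of the moment at which its call begins: read the wrist's pose just before it. camera_params takes no time and is no camera call; for the wrist camera it gives the pose at the moment of the call.
- env.sign_off(): hands the job in, once; it reports no verdict.
Trained networks look in the newest picture that a camera, given by its name, has taken for a name from the list of things; names that differ only in an ending like _2 or _b are one class to them, and where a whole thing is asked for, a point or a joint stands for the part that bears it (a point fixed in the world has none). Each returns a list of dicts, best first, with "conf" (0 to 1); they miss things now and then, are a little off and sometimes report something else, mostly with a low value. They report only what shows in the picture. A call takes as long as a camera call. They do not tell look-alikes from the thing itself.
- outline_of(camera, name): "pixels" (384x512 bool, what is visible of it) and "box" ([left, top, right, bottom] in pixels, round what is visible of it).
- landmark_of(camera, name): "position" ([row, column] in pixels: a listed point, or the origin of a listed thing).
The state is a dict: "time_s": time; "qpos": joint angles; "joint_velocities": joint speeds; "effort": joint torques, N m; "tool_pos": TCP position; "tool_rot": TCP orientation; "force": force on the tool from outside, world axes, zero at the start; "wrist_torque": the same for the moment, N m; "grip_width": finger opening in m.
Only numpy, scipy, OpenCV 4.12 (cv2) and the standard library are available. Lean on these libraries where they do the work, as an engineer would, in place of code of your own. Each camera call takes 0.05 s, during which the arm holds its last target. There are 200 camera calls.

TASK

Check the two brass sleeves in the blue tray on the gauge pin, one at a time: lower each one squarely over the pin without forcing it, to see whether it slides all the way down to the base or sticks at the top of the pin. As soon as a sleeve is checked, stand it upright on the floor of the yellow bin if it fits, or of the red bin if it is too tight, before taking the next. Leave the spare sleeves in the brown box and everything else on the bench where they are.

Things in the scene. Friction and masses are not known exactly. Their poses are not given: they have to be found in the camera images.
- sleeve_a: brass tube standing on end, outside diameter 36, height 45, about 200 g; origin at the centre of its lower end, z along the bore. Bore either 22.5 (fits the pin) or 17 (too tight): the outside does not tell, and both, one or none of those in the tray may fit. It starts in the blue tray (to be checked) or in the brown box (spare): see where it stands
- sleeve_b: brass tube standing on end, outside diameter 36, height 45, about 200 g; origin at the centre of its lower end, z along the bore. Bore either 22.5 (fits the pin) or 17 (too tight): the outside does not tell, and both, one or none of those in the tray may fit. It starts in the blue tray (to be checked) or in the brown box (spare): see where it stands
- sleeve_c: brass tube standing on end, outside diameter 36, height 45, about 200 g; origin at the centre of its lower end, z along the bore. Bore either 22.5 (fits the pin) or 17 (too tight): the outside does not tell, and both, one or none of those in the tray may fit. It starts in the blue tray (to be checked) or in the brown box (spare): see where it stands
- sleeve_d: brass tube standing on end, outside diameter 36, height 45, about 200 g; origin at the centre of its lower end, z along the bore. Bore either 22.5 (fits the pin) or 17 (too tight): the outside does not tell, and both, one or none of those in the tray may fit. It starts in the blue tray (to be checked) or in the brown box (spare): see where it stands
- tray: blue low open tray with the two sleeves to be gauged, 110 (x) by 190 (y), 16 high, floor and walls 4 thick, fixed; origin centre of underside; the two sleeves stand about 45 either side of its middle along its y
- stock: low open brown box at the far side of the bench, same size as the tray (110 x by 190 y, 16 high, floor 4), fixed, with two spare sleeves that are to be left alone; origin centre of underside
- gauge: fixed fit gauge: grey square base 70 by 70, 20 high, with an upright steel pin in its middle; origin centre of underside. The pin is 20 in diameter and 38 tall above the base, its top 6 mm a cone that narrows to 10. A sleeve that fits goes down until its lower end rests on the base; a tight one stops about 34 above the base, on the cone
- gauge_seat (a point): point on the pin's axis at the level of the base's top face, 20 above the bench
- gauge_tip (a point): top of the gauge pin, 58 above the bench
- ok_bin: yellow open bin for sleeves that fit, 200 (its x) by 130 (its y), 36 high, floor and walls 4 thick, fixed; origin centre of underside; left or right of the tray
- reject_bin: red open bin for sleeves that are too tight, 200 (its x) by 130 (its y), 36 high, floor and walls 4 thick, fixed; origin centre of underside; on the other side from the yellow one
- screwdriver: bystander: screwdriver with yellow handle lying near the robot
- wrench: bystander: steel wrench lying beyond the left-hand bin
- pliers: bystander: red-handled pliers at the right, about 150 long
- insulator: bystander: black ribbed insulator, 40 wide, 40 high, beyond the right-hand bin
- jar: bystander: clear jar, 56 wide, 70 high, at the left
- tape: bystander: orange ring-shaped reel of tape, 60 wide, 19 high, near the robot at the right
Things that resemble listed ones, but are neither listed nor needed, are in the scene too. Several things have the shape of the ok_bin; the one meant has the colours described above.

How it is judged:
By the outcome, as a careful person would: the job done as asked, in the order asked, and still so for the second after the job is handed in, with the robot touching nothing.
It also fails if it takes over 67 s, if anything falls off the work surface, if the arm or the gripper's body presses on something with over 40 N, if the wrist force passes 120 N, or if a joint passes its speed limit or range.

## Working session

There is one attempt and no reset: what is moved stays moved. The work goes in short steps, Python scripts to look and compute and a tool call to move; the robot and the scene stay as the last step left them, time stands still between calls to the robot, and variables do not carry over. Pictures are saved under pics/ and viewed, about 8 in all and at most 12, crops included, and the job is handed in when it is done.

Besides the shell and the picture viewer there is one more tool, called after ">>>" by a JSON object that holds its "op" and its "data". jog_arm: Moves the arm, as the interface text tells. Its arguments: {"type":"object","properties":{"rows":{"type":"array"},"grip_force":{"type":"number"}},"required":["rows"]}

```bash
mkdir -p pics; cat > h.py <<'E'
import numpy as np,cv2
from scipy.spatial.transform import Rotation as R
from cell import status,cams,env,outline_of,landmark_of
def cam(n):
    p=cams.camera_params(n);return p
def pts(n,depth,p):
    f=192/np.tan(np.radians(p['vfov']/2))
    v,u=np.mgrid[0:384,0:512]
    c=np.stack([(u-p['cx'])/f*depth,-(v-p['cy'])/f*depth,-depth],-1)
    return c@rot(p).T+np.array(p['eye'])
def rot(p):
    a=np.array(p['attitude'],float)
    return a if a.shape==(3,3) else R.from_euler('xyz',a,degrees=True).as_matrix()
E
python3 - <<'E'
from h import *
print(status.get_obs())
for n in ['scene','top']:
    im,d=cams.read_camera(n);p=cam(n);print(n,p)
    cv2.imwrite(f'pics/{n}0.png',im[:,:,::-1]);np.save(f'{n}0.npy',pts(n,d,p))
    cv2.imwrite(f'{n}_raw.png',im[:,:,::-1])
print(cam('wrist'))
E
```

```text
{'time_s': 0.0, 'qpos': array([-62.67503673,  18.44125206,  -4.01539236,  83.17496905,
         1.29666159,  78.54278546,  -3.25973046]), 'joint_velocities': array([-0.07904774,  0.0723998 ,  0.0329256 , -0.06858575,  0.13672057,
        0.05916212, -0.058422  ]), 'effort': array([ 3.14972767e-04, -4.91296828e+01, -4.03628703e-01, -3.12520552e+01,
       -6.39105379e-02,  4.40708525e-02,  1.70129756e-04]), 'tool_pos': array([0.29014544, 0.58141776, 0.40363574]), 'tool_rot': array([1.79992482e+02, 1.13667523e-01, 6.34852497e+01]), 'force': array([ 0.18039432, -0.09550663, -0.27278576]), 'wrist_torque': array([0.02658528, 0.04515393, 0.04763419]), 'grip_width': 0.08698015582739231}
scene {'vfov': 46.19991831526803, 'cx': 252.5868698542209, 'cy': 194.0284708050396, 'eye': array([1.23005699, 0.96314698, 0.79272447]), 'attitude': array([ 59.18800633,  -0.42658458, 143.6605296 ])}
top {'vfov': 56.858118749877, 'cx': 252.81085328944567, 'cy': 190.92132933794724, 'eye': array([ 0.42746885, -0.01583473,  1.08414401]), 'attitude': array([  5.22553153,   0.55251325, -89.10820813])}
{'vfov': 68.80550530799573, 'cx': 252.5291184160041, 'cy': 191.14467271353655, 'eye': array([0.22157218, 0.6152425 , 0.38361262]), 'attitude': array([-16.04380414,   0.13409211,  63.52977287])}
```

View pics/top0.png

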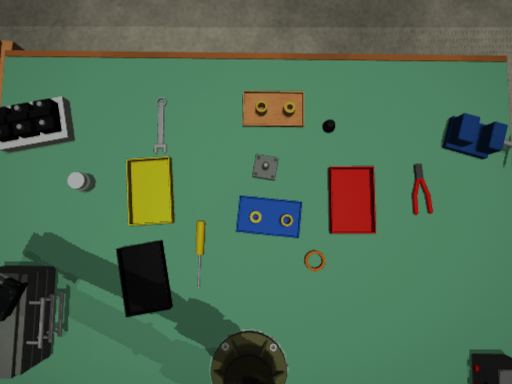

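View pics/scene0.png

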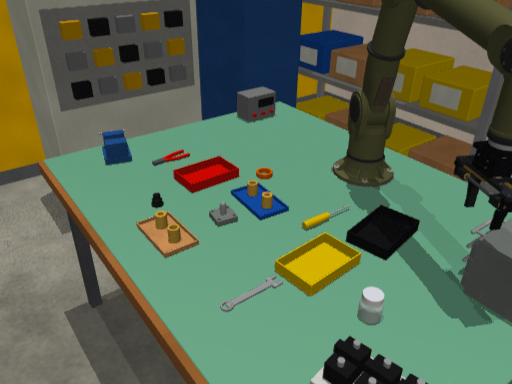

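The top view has image up = +x and left = +y. It shows the blue tray at (268,217) with two sleeves, the gauge at (265,167), the yellow bin at (150,190), the red bin at (352,200) and the spares at (272,108). The black bin is a decoy. Next I measure positions.

```bash
python3 - <<'E'
from h import *
P=np.load('top0.npy');im=cv2.imread('top_raw.png')
print('bench z',np.median(P[270:300,220:300,2]), np.median(P[80:100,330:400,2]))
def reg(r0,r1,c0,c1,z0,z1):
    Q=P[r0:r1,c0:c1].reshape(-1,3);return Q[(Q[:,2]>z0)&(Q[:,2]<z1)]
for nm,b,z in [('sl_left',(205,230,243,269),(.042,.056)),('sl_right',(208,233,274,300),(.042,.056)),('pin',(155,180,252,280),(.045,.065)),('base',(150,185,245,285),(.014,.026)),('tray',(190,242,230,306),(.010,.022)),('yel',(150,230,120,180),(.03,.042)),('red',(160,240,320,382),(.03,.042)),('stockS',(92,125,245,300),(.042,.06))]:
    Q=reg(*b,*z); 
    r=cv2.minAreaRect(Q[:,:2].astype(np.float32)*1000)
    print(nm,len(Q),'z',np.round(np.median(Q[:,2]),4),np.round(Q[:,:2].mean(0),4),'rect',np.round(r[0],1),np.round(r[1],1),round(r[2],1))
for n in ['gauge_seat','gauge_tip']: print(n,landmark_of('top',n)[:2])
for r in landmark_of('top','sleeve_a'): print(r)
E
```

```text
bench z -0.00048349024457017276 -0.0005187840607043803
sl_left 92 z 0.0481 [ 0.4484 -0.0114] rect [448.8 -11.9] [33. 33.] 46.0
sl_right 75 z 0.0479 [ 0.4404 -0.1036] rect [ 440.1 -102.6] [32. 35.] 0.9
pin 37 z 0.0555 [ 0.5998 -0.0387] rect [599.6 -38.9] [17.9 14.7] 86.9
base 477 z 0.0197 [ 0.5998 -0.039 ] rect [600.7 -38.9] [69.5 69.9] 81.5
tray 281 z 0.0154 [ 0.4502 -0.055 ] rect [450.7 -52.4] [190.3 109.8] 85.2
yel 364 z 0.0352 [0.5244 0.3083] rect [522.1 307.7] [199.9 131.2] 4.6
red 332 z 0.0348 [ 0.5056 -0.2988] rect [ 504.8 -299.2] [196.5 131.4] 1.0
stockS 168 z 0.048 [ 0.7781 -0.0705] rect [778.7 -66.9] [120.   34.4] 88.9
gauge_seat [{'position': [166.0, 264.8], 'conf': 0.67}, {'position': [182.5, 86.6], 'conf': 0.39}]
gauge_tip [{'position': [166.2, 265.7], 'conf': 0.87}]
{'position': [220.3, 253.9], 'conf': 0.67}
{'position': [108.6, 288.9], 'conf': 0.67}
{'position': [218.6, 284.0], 'conf': 0.58}
{'position': [106.8, 259.0], 'conf': 0.49}
{'position': [113.1, 274.0], 'conf': 0.27}
```

```bash
python3 - <<'E'
import numpy as np
a,b=.0137,-.0387
for k in range(9):
    s=np.radians(63.485-7.05*k); print([0.3,round(a*np.cos(s)+b*np.sin(s),4),round(a*np.sin(s)-b*np.cos(s),4),0.005,0,0,7.05])
E
```

```text
[0.3, np.float64(-0.0285), np.float64(0.0295), 0.005, 0, 0, 7.05]
[0.3, np.float64(-0.0247), np.float64(0.0328), 0.005, 0, 0, 7.05]
[0.3, np.float64(-0.0205), np.float64(0.0356), 0.005, 0, 0, 7.05]
[0.3, np.float64(-0.0159), np.float64(0.0378), 0.005, 0, 0, 7.05]
[0.3, np.float64(-0.0112), np.float64(0.0395), 0.005, 0, 0, 7.05]
[0.3, np.float64(-0.0062), np.float64(0.0406), 0.005, 0, 0, 7.05]
[0.3, np.float64(-0.0012), np.float64(0.041), 0.005, 0, 0, 7.05]
[0.3, np.float64(0.0038), np.float64(0.0409), 0.005, 0, 0, 7.05]
[0.3, np.float64(0.0088), np.float64(0.0401), 0.005, 0, 0, 7.05]
```

>>> {"op": "jog_arm", "data": {"rows": [[0.3,-0.0285,0.0295,0.005,0,0,7.05],[0.3,-0.0247,0.0328,0.005,0,0,7.05],[0.3,-0.0205,0.0356,0.005,0,0,7.05],[0.3,-0.0159,0.0378,0.005,0,0,7.05],[0.3,-0.0112,0.0395,0.005,0,0,7.05],[0.3,-0.0062,0.0406,0.005,0,0,7.05],[0.3,-0.0012,0.041,0.005,0,0,7.05],[0.3,0.0038,0.0409,0.005,0,0,7.05],[0.3,0.0088,0.0401,0.005,0,0,7.05],[0.3,0.0145,0.0388,0.005,0,0,0],[0.3,0.0145,0.0388,0.005,0,0,0],[0.3,0.0145,0.0388,0.005,0,0,0]], "grip_force": 20}}

```text
time_s: 1.25
tool_pos: [0.4571, 0.1151, 0.3449]
tool_rot: [-180.0, -0.1, 0.0]
force: [0.2, 0.1, -0.5]
grip_width: 0.0608
```

>>> {"op": "jog_arm", "data": {"rows": [[0.3,0.0,0.032,0.016,0,0,0],[0.3,0.0,0.032,0.016,0,0,0],[0.3,-0.0043,0.032,0.016,0,0,0],[0.3,-0.0043,0.0308,0.016,0,0,0],[0.3,0,0,0,0,0,0],[0.3,0,0,0,0,0,0]]}}

```text
time_s: 1.75
tool_pos: [0.4477, -0.0113, 0.2801]
tool_rot: [-180.0, 0.1, -0.2]
force: [0.1, 0.5, 0.8]
grip_width: 0.0608
```

```bash
python3 - <<'E'
from h import *
o=status.get_obs();print(o['tool_pos'],o['tool_rot'],o['qpos'])
p=cam('wrist');im,d=cams.read_camera('wrist');P=pts('wrist',d,p)
np.save('w1.npy',P);cv2.imwrite('pics/w1.png',im[:,:,::-1])
Q=P.reshape(-1,3);m=(Q[:,2]>.042)&(Q[:,2]<.056)
for c in [(.4485,-.0117),(.44,-.103),(.6,-.039)]:
    for z0,z1 in [(.044,.053),(.053,.062)]:
        k=(np.hypot(Q[:,0]-c[0],Q[:,1]-c[1])<.03)&(Q[:,2]>z0)&(Q[:,2]<z1)
        if k.sum()>20:
            (x,y),r=cv2.minEnclosingCircle(Q[k,:2].astype(np.float32)*1000);print(c,z0,k.sum(),x,y,r,np.median(Q[k,2]))
E
```

```text
[ 0.44772868 -0.011329    0.28007971] [-1.79994814e+02  9.39549297e-02 -2.05299492e-01] [-30.93012106  -1.11111564  28.97811299 120.20201846   0.60626488
  60.86508002  -2.45793039]
(0.4485, -0.0117) 0.044 1183 446.23919677734375 -13.152644157409668 17.83629035949707 0.048833992427704226
(0.44, -0.103) 0.044 381 437.80413818359375 -99.96885681152344 17.053220748901367 0.04861570692341219
```

View pics/w1.png

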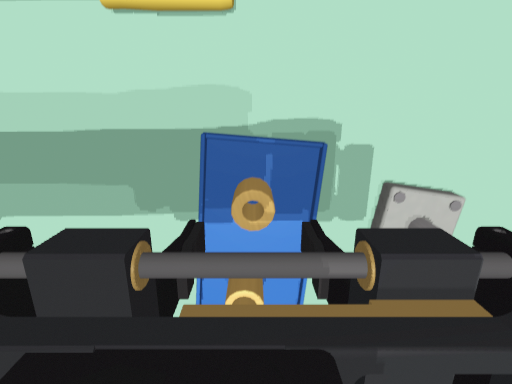

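The wrist view shows sleeve 1 at (253,205) between the fingers, and the gauge at lower right. I'll grasp sleeve 1.

>>> {"op": "jog_arm", "data": {"rows": [[0.3,0,0.0015,0.035,0,0,0],[0.3,0,0,0.033,0,0,0],[0.3,0,0,0.01,0,0,0],[0.3,0,0,0,0,0,0],[0.8,0,0,0,0,0,0],[0.8,0,0,0,0,0,0],[0.8,0,0,0,0,0,0],[0.8,0,0,0,0,0,0],[0.8,0,0,0,0,0,0]], "grip_force": 20}}

```text
time_s: 2.55
tool_pos: [0.4485, -0.011, 0.2037]
tool_rot: [-179.9, -0.0, 0.0]
force: [-2.0, 0.8, 2.2]
grip_width: 0.0355
```

>>> {"op": "jog_arm", "data": {"rows": [[0.8,0,0,-0.03,0,0,0],[0.8,0,0,-0.03,0,0,0],[0.8,0,0,-0.03,0,0,0],[0.8,0.0303,0.0176,0,0,0,0],[0.8,0.0303,0.0176,0,0,0,0],[0.8,0.0303,0.0176,0,0,0,0],[0.8,0.0303,0.0176,0,0,0,0],[0.8,0.0303,0.0176,0,0,0,0],[0.8,0,0,0,0,0,0],[0.8,0,0,0,0,0,0],[0.8,0,0,0,0,0,0]]}}

```text
time_s: 3.47
tool_pos: [0.5994, -0.0989, 0.2921]
tool_rot: [-180.0, 0.1, 0.0]
force: [0.5, 0.1, -1.8]
grip_width: 0.035
```

```bash
python3 - <<'E'
from h import *
o=status.get_obs();print(o['tool_pos'],o['tool_rot'],o['force'],o['grip_width'])
p=cam('wrist');im,d=cams.read_camera('wrist');P=pts('wrist',d,p)
np.save('w2.npy',P);cv2.imwrite('pics/w2.png',im[:,:,::-1])
Q=P.reshape(-1,3)
for nm,c,z0,z1 in [('pin',(.6,-.039),.0555,.062),('base',(.6,-.039),.016,.024),('held',o['tool_pos'][:2],.134,.146)]:
    k=(np.hypot(Q[:,0]-c[0],Q[:,1]-c[1])<(.055 if nm=='base' else .022))&(Q[:,2]>z0)&(Q[:,2]<z1)
    if k.sum()>20:
        q=Q[k,:2].astype(np.float32)*1000;print(nm,k.sum(),cv2.minEnclosingCircle(q),cv2.minAreaRect(q),q.mean(0),np.median(Q[k,2]))
E
```

```text
[ 0.59938514 -0.09894042  0.29206703] [-1.79983271e+02  1.14680399e-01  1.73464971e-02] [ 0.4889807   0.08958027 -1.81005831] 0.03496451710822333
pin 259 ((598.7534790039062, -40.99272918701172), 7.388411998748779) ((598.9357299804688, -40.59812927246094), (13.279794692993164, 13.824995040893555), 45.25230026245117) [598.61487  -40.594585] 0.057484792671653434
base 5730 ((598.4466552734375, -40.78486251831055), 47.569252014160156) ((598.68310546875, -40.99271774291992), (70.01145935058594, 70.1283187866211), 81.14586639404297) [598.68146 -39.10338] 0.019955660397907166
held 1498 ((599.3925170898438, -97.74114990234375), 21.515539169311523) ((596.1755981445312, -100.5767822265625), (35.68221664428711, 38.443092346191406), 73.02128601074219) [598.86365 -95.5739 ] 0.13706741872319034
```

View pics/w2.png

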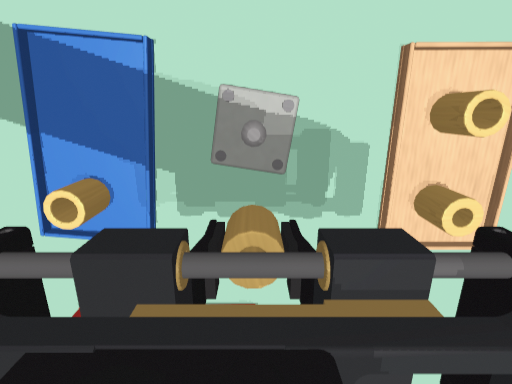

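```bash
cat > fit.py <<'E'
from h import *
from scipy.optimize import least_squares
def held(P,im,tp):
    hsv=cv2.cvtColor(im,cv2.COLOR_RGB2HSV);Q=P.reshape(-1,3);h=hsv.reshape(-1,3)
    zb=tp[2]-.164
    k=(np.hypot(Q[:,0]-tp[0],Q[:,1]-tp[1])<.03)&(abs(Q[:,0]-tp[0])<.019)&(h[:,0]>12)&(h[:,0]<32)&(h[:,1]>100)&(Q[:,2]>zb-.036)&(Q[:,2]<zb+.008)
    S=Q[k];print('n',k.sum(),'z',S[:,2].min(),S[:,2].max())
    f=lambda v:np.hypot(S[:,0]-v[0]-v[2]*(S[:,2]-zb),S[:,1]-v[1]-v[3]*(S[:,2]-zb))-.018
    r=least_squares(f,[tp[0],tp[1],0,0],loss='soft_l1',f_scale=.0005)
    print('held centre at grasp',np.round(r.x[:2]*1000,2),'tilt deg',np.round(np.degrees(r.x[2:]),2),'rel tool',np.round((r.x[:2]-tp[:2])*1000,2),'rms',np.median(abs(f(r.x))))
E
python3 - <<'E'
from fit import *
o=status.get_obs();im=cv2.imread('pics/w2.png')[:,:,::-1].copy()
held(np.load('w2.npy'),im,o['tool_pos'])
E
```

```text
n 1589 z 0.09435679864245702 0.13642632124924545
held centre at grasp [ 598.13 -101.84] tilt deg [-0.   -0.37] rel tool [-1.04 -3.32] rms 0.0002008279865634531
```

>>> {"op": "jog_arm", "data": {"rows": [[0.8,0.0006,-0.0202,0,0,0,0],[0.8,0,-0.0202,0,0,0,0],[0.8,0,-0.0203,0,0,0,0],[0.8,0,0,0.015,0,0,0],[0.8,0,0,0.015,0,0,0],[0.8,0,0,0,0,0,0],[0.8,0,0,0,0,0,0],[0.8,0,0,0,0,0,0]]}}

```text
time_s: 4.18
tool_pos: [0.6003, -0.0383, 0.2639]
tool_rot: [-180.0, -0.1, 0.0]
force: [-0.2, 0.5, -2.1]
grip_width: 0.0352
```

```bash
python3 - <<'E'
from h import *
o=status.get_obs();print(o['tool_pos'],o['tool_rot'],o['force'],o['grip_width'])
E
```

```text
[ 0.60033679 -0.0383476   0.2638783 ] [-1.79961690e+02 -7.40942884e-02  3.72374247e-02] [-0.17418956  0.47133133 -2.05256835] 0.03520046392243527
```

>>> {"op": "jog_arm", "data": {"rows": [[0.8,0,0,0.003,0,0,0],[0.8,0,0,0.003,0,0,0],[0.8,0,0,0.003,0,0,0],[0.8,0,0,0.001,0,0,0],[0.8,0,0,0.001,0,0,0],[0.8,0,0,0.001,0,0,0],[0.8,0,0,0,0,0,0]]}}

```text
time_s: 4.77
tool_pos: [0.6006, -0.0386, 0.253]
tool_rot: [-179.9, 0.0, 0.0]
force: [-5.5, -0.0, 11.9]
grip_width: 0.0349
```

>>> {"op": "jog_arm", "data": {"rows": [[0.8,-0.001,0,0,0,0,0],[0.8,-0.0005,0,0,0,0,0],[0.8,0,0,0,0,0,0],[0.8,0,0,0,0,0,0]]}}

```text
time_s: 5.1
tool_pos: [0.5998, -0.0386, 0.253]
tool_rot: [-179.9, -0.2, 0.0]
force: [-2.7, 0.1, 9.4]
grip_width: 0.0349
```

```bash
python3 - <<'E'
from h import *
o=status.get_obs();print(o['tool_pos'],o['tool_rot'],o['force'],o['wrist_torque'])
E
```

```text
[ 0.59982794 -0.03856519  0.25302029] [-1.79946609e+02 -1.52109598e-01  2.45790167e-02] [-2.71701687  0.09949639  9.38569483] [ 0.13568415  0.73312699 -0.00898286]
```

>>> {"op": "jog_arm", "data": {"rows": [[0.8,-0.001,0,0,0,0,0],[0.8,-0.0002,0,0,0,0,0],[0.8,0,0,0.001,0,0,0],[0.8,0,0,0,0,0,0],[0.8,0,0,0,0,0,0]]}}

```text
time_s: 5.52
tool_pos: [0.5991, -0.0385, 0.2527]
tool_rot: [-179.9, -0.2, 0.0]
force: [-2.3, 0.6, 11.0]
grip_width: 0.0348
```

```bash
python3 - <<'E'
from fit import *
o=status.get_obs();print(o['tool_pos'],o['tool_rot'],o['force'],o['wrist_torque'])
p=cam('wrist');im,d=cams.read_camera('wrist');P=pts('wrist',d,p);held(P,im,o['tool_pos'])
E
```

```text
[ 0.59910897 -0.03854468  0.25267637] [-1.79938720e+02 -2.41032378e-01  2.67114256e-02] [-2.3158983   0.60168366 11.04739331] [0.12387208 0.60637906 0.0074623 ]
n 1473 z 0.054593558551219 0.09666815200726817
held centre at grasp [598.9  -41.25] tilt deg [-0.15 -0.25] rel tool [-0.21 -2.71] rms 0.00019451077985666726
```

>>> {"op": "jog_arm", "data": {"rows": [[0.8,0,-0.0015,0,0,0,0],[0.8,0,0,0,0,0,0],[0.8,0,0,0,0,0,0]]}}

```text
time_s: 5.82
tool_pos: [0.5991, -0.038, 0.2526]
tool_rot: [180.0, -0.3, -0.0]
force: [-1.3, -2.0, 10.3]
grip_width: 0.0349
```

>>> {"op": "jog_arm", "data": {"rows": [[0.8,0,0.003,0,0,0,0],[0.8,0,0,0,0,0,0],[0.8,0,0,0,0,0,0]]}}

```text
time_s: 6.07
tool_pos: [0.5991, -0.0391, 0.2526]
tool_rot: [-179.8, -0.2, 0.1]
force: [-2.4, 2.1, 11.3]
grip_width: 0.0352
```

>>> {"op": "jog_arm", "data": {"rows": [[0.8,-0.001,-0.0015,0,0,0,0],[0.8,0,0,0,0,0,0],[0.8,0,0,0,0,0,0]]}}

```text
time_s: 6.32
tool_pos: [0.5986, -0.0385, 0.2527]
tool_rot: [-180.0, -0.4, 0.0]
force: [-0.1, 1.2, 9.4]
grip_width: 0.035
```

The held sleeve stops at the cone, about 34 mm above the base. It is aligned with the pin in the wrist view and shows symmetric restoring forces, so it is too tight and goes to the red bin.

>>> {"op": "jog_arm", "data": {"rows": [[0.8,0,0,-0.024,0,0,0],[0.8,0,0,-0.024,0,0,0],[0.8,-0.0084,0.0372,0,0,0,0],[0.8,-0.0084,0.0372,0,0,0,0],[0.8,-0.0084,0.0372,0,0,0,0],[0.8,-0.0084,0.0372,0,0,0,0],[0.8,-0.0084,0.0372,0,0,0,0],[0.8,-0.0084,0.0372,0,0,0,0],[0.8,-0.0084,0.0372,0,0,0,0],[0.8,0,0,0.03,0,0,0],[0.8,0,0,0.03,0,0,0],[0.8,0,0,0.018,0,0,0]]}}

```text
time_s: 7.32
tool_pos: [0.5369, -0.2994, 0.217]
tool_rot: [-179.9, 0.1, -0.1]
force: [-0.2, 0.7, -2.6]
grip_width: 0.0349
```

>>> {"op": "jog_arm", "data": {"rows": [[0.8,0,0,0.012,0,0,0],[0.8,0,0,0.002,0,0,0],[0.8,0,0,0,0,0,0],[0.8,0,0,0,0,0,0]]}}

```text
time_s: 7.65
tool_pos: [0.5387, -0.2991, 0.2068]
tool_rot: [180.0, -0.1, 0.0]
force: [-0.3, -0.1, -2.8]
grip_width: 0.0353
```

>>> {"op": "jog_arm", "data": {"rows": [[0.8,0,0,0.001,0,0,0],[0.8,0,0,0.001,0,0,0],[0.8,0,0,0.001,0,0,0],[0.8,0,0,0,0,0,0]]}}

```text
time_s: 7.98
tool_pos: [0.5385, -0.2989, 0.2035]
tool_rot: [180.0, -0.1, 0.0]
force: [-1.3, 0.7, -0.3]
grip_width: 0.0349
```

>>> {"op": "jog_arm", "data": {"rows": [[0.8,0,0,0.0005,0,0,0],[0.35,0,0,0,0,0,0],[0.35,0,0,0,0,0,0],[0.35,0,0,0,0,0,0],[0.35,0,0,-0.01,0,0,0],[0.35,0,0,-0.03,0,0,0],[0.35,0,0,-0.03,0,0,0],[0.35,0,0,-0.03,0,0,0]]}}

```text
time_s: 8.65
tool_pos: [0.5379, -0.2989, 0.3038]
tool_rot: [180.0, 0.0, 0.0]
force: [1.3, -0.2, -0.1]
grip_width: 0.0558
```

```bash
python3 - <<'E'
from fit import *
o=status.get_obs();print(o['tool_pos'],o['force'],o['grip_width'])
p=cam('wrist');im,d=cams.read_camera('wrist');P=pts('wrist',d,p);cv2.imwrite('pics/w3.png',im[:,:,::-1])
Q=P.reshape(-1,3);k=(np.hypot(Q[:,0]-.5385,Q[:,1]+.3)<.03)&(Q[:,2]>.043)&(Q[:,2]<.056)
q=Q[k];print(k.sum(),cv2.minEnclosingCircle(q[:,:2].astype(np.float32)*1000),np.median(q[:,2]))
A=np.c_[q[:,:2],np.ones(len(q))];print('tilt',np.degrees(np.linalg.lstsq(A,q[:,2],rcond=None)[0][:2]))
E
```

```text
[ 0.5378582  -0.29892797  0.30375458] [ 1.33239786 -0.20890824 -0.07456375] 0.05580772206641502
990 ((538.0545043945312, -301.4632873535156), 18.012117385864258) 0.04881009102716795
tilt [-0.15435436 -0.89186937]
```

>>> {"op": "jog_arm", "data": {"rows": [[0.3,-0.0163,-0.0328,0,0,0,0],[0.3,-0.0163,-0.0328,0,0,0,0],[0.3,-0.0163,-0.0328,0.004,0,0,0],[0.3,-0.0163,-0.0328,0.01,0,0,0],[0.3,-0.0163,-0.0328,0.01,0,0,0],[0.3,-0.0163,-0.0328,0,0,0,0],[0.3,0,0,0,0,0,0],[0.3,0,0,0,0,0,0]]}}

```text
time_s: 9.37
tool_pos: [0.4398, -0.1005, 0.2787]
tool_rot: [-179.9, -0.1, 0.3]
force: [0.2, 0.5, 0.5]
grip_width: 0.0607
```

```bash
python3 - <<'E'
from fit import *
o=status.get_obs();print(o['tool_pos'],o['tool_rot'],o['grip_width'])
p=cam('wrist');im,d=cams.read_camera('wrist');P=pts('wrist',d,p)
Q=P.reshape(-1,3);k=(np.hypot(Q[:,0]-.44,Q[:,1]+.103)<.03)&(Q[:,2]>.043)&(Q[:,2]<.056)
q=Q[k];print(k.sum(),cv2.minEnclosingCircle(q[:,:2].astype(np.float32)*1000),np.median(q[:,2]))
E
```

```text
[ 0.43977697 -0.10051922  0.27866612] [-1.79913965e+02 -6.15580760e-02  2.57298966e-01] 0.06073980789247421
983 ((438.09759521484375, -104.33506774902344), 17.84853744506836) 0.04868689973924262
```

>>> {"op": "jog_arm", "data": {"rows": [[0.3,-0.0005,0.0018,0.035,0,0,0],[0.3,0,0,0.032,0,0,0],[0.3,0,0,0.008,0,0,0],[0.3,0,0,0,0,0,0],[0.8,0,0,0,0,0,0],[0.8,0,0,0,0,0,0],[0.8,0,0,0,0,0,0],[0.8,0,0,0,0,0,0],[0.8,0,0,0,0,0,0]]}}

```text
time_s: 10.17
tool_pos: [0.4399, -0.104, 0.2041]
tool_rot: [-180.0, -0.0, 0.0]
force: [-3.2, 0.5, 3.0]
grip_width: 0.0355
```

>>> {"op": "jog_arm", "data": {"rows": [[0.8,0,0,-0.03,0,0,0],[0.8,0,0,-0.03,0,0,0],[0.8,0,0,-0.03,0,0,0],[0.8,0.0319,-0.0131,0,0,0,0],[0.8,0.0319,-0.0131,0,0,0,0],[0.8,0.0319,-0.0131,0,0,0,0],[0.8,0.0319,-0.0131,0,0,0,0],[0.8,0.0319,-0.0131,0.01,0,0,0],[0.8,0,0,0.01,0,0,0],[0.8,0,0,0,0,0,0],[0.8,0,0,0,0,0,0]]}}

```text
time_s: 11.08
tool_pos: [0.5984, -0.0384, 0.272]
tool_rot: [179.9, 0.2, 0.0]
force: [0.9, -1.7, -2.6]
grip_width: 0.0351
```

```bash
python3 - <<'E'
from fit import *
o=status.get_obs();print(o['tool_pos'],o['tool_rot'],o['force'])
p=cam('wrist');im,d=cams.read_camera('wrist');P=pts('wrist',d,p);held(P,im,o['tool_pos'])
E
```

```text
[ 0.5984196  -0.0383742   0.27203291] [1.79947051e+02 1.97063250e-01 4.67499559e-02] [ 0.8883583  -1.67809764 -2.5986048 ]
n 1864 z 0.07339128896926397 0.11602847391733684
held centre at grasp [596.89 -39.44] tilt deg [ 0.03 -1.51] rel tool [-1.53 -1.07] rms 0.00042122817950697965
```

```bash
sed -i 's/(Q\[:,2\]<zb+.008)/(Q[:,2]<zb+.005)/' fit.py; python3 - <<'E'
from fit import *
o=status.get_obs();print(o['tool_pos'],o['tool_rot'],o['force'])
p=cam('wrist');im,d=cams.read_camera('wrist');P=pts('wrist',d,p);held(P,im,o['tool_pos'])
cv2.imwrite('pics/w4.png',im[150:340,130:380,::-1].repeat(2,0).repeat(2,1))
im2=cv2.imread('pics/w2.png')[:,:,::-1].copy();held(np.load('w2.npy'),im2,np.array([.5994,-.0989,.2921]))
E
```

```text
[ 0.59840873 -0.03898709  0.27299462] [ 1.79974312e+02  8.76052051e-02 -1.16557221e-02] [-0.75700283  0.1585063  -2.14241458]
n 1570 z 0.0736296142461422 0.11398186826522144
held centre at grasp [597.24 -39.85] tilt deg [ 0.03 -1.19] rel tool [-1.17 -0.86] rms 0.0003780064390834781
n 1282 z 0.09435679864245702 0.13307169463124438
held centre at grasp [ 598.15 -101.73] tilt deg [ 0.08 -0.03] rel tool [-1.25 -2.83] rms 0.00017811082449854798
```

View pics/w4.png

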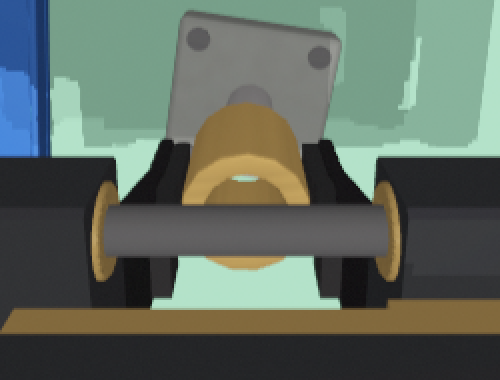

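```bash
sed -i 's/    S=Q\[k\]/    k\&=Q[:,1]>tp[1]+.003\n    S=Q[k]/' fit.py; python3 - <<'E'
from fit import *
o=status.get_obs();print(o['tool_pos'],o['tool_rot'],o['force'])
p=cam('wrist');im,d=cams.read_camera('wrist');P=pts('wrist',d,p);held(P,im,o['tool_pos'])
im2=cv2.imread('pics/w2.png')[:,:,::-1].copy();held(np.load('w2.npy'),im2,np.array([.5994,-.0989,.2921]))
E
```

```text
[ 0.59849632 -0.03919346  0.27365466] [-1.79998451e+02  9.22624593e-03 -3.60193583e-02] [ 0.06186502  0.45961338 -1.73894999]
n 1171 z 0.07475906362660995 0.11461589775264527
held centre at grasp [597.58 -39.96] tilt deg [0.01 0.15] rel tool [-0.92 -0.76] rms 0.00015851926610810363
n 1167 z 0.09435679864245702 0.13307169463124438
held centre at grasp [ 598.16 -101.75] tilt deg [0.09 0.17] rel tool [-1.24 -2.85] rms 0.0001572407763119829
```

>>> {"op": "jog_arm", "data": {"rows": [[0.8,0.0007,0.0013,0,0,0,0],[0.8,0,0,0.008,0,0,0],[0.8,0,0,0.003,0,0,0],[0.8,0,0,0.003,0,0,0],[0.8,0,0,0.003,0,0,0],[0.8,0,0,0.001,0,0,0],[0.8,0,0,0.001,0,0,0],[0.8,0,0,0,0,0,0],[0.8,0,0,0,0,0,0]]}}

```text
time_s: 11.98
tool_pos: [0.6, -0.0396, 0.2543]
tool_rot: [180.0, -0.0, 0.0]
force: [0.2, -0.2, -2.3]
grip_width: 0.0344
```

>>> {"op": "jog_arm", "data": {"rows": [[0.8,0,0.0003,0.001,0,0,0],[0.8,0,0,0.001,0,0,0],[0.8,0,0,0.001,0,0,0],[0.8,0,0,0.001,0,0,0],[0.8,0,0,0,0,0,0],[0.8,0,0,0,0,0,0]]}}

```text
time_s: 12.48
tool_pos: [0.5999, -0.0399, 0.2502]
tool_rot: [-180.0, 0.0, 0.0]
force: [0.4, -0.0, -2.0]
grip_width: 0.0349
```

>>> {"op": "jog_arm", "data": {"rows": [[0.8,0,0,0.002,0,0,0],[0.8,0,0,0.002,0,0,0],[0.8,0,0,0.003,0,0,0],[0.8,0,0,0.003,0,0,0],[0.8,0,0,0.003,0,0,0],[0.8,0,0,0,0,0,0]]}}

```text
time_s: 12.98
tool_pos: [0.5996, -0.0398, 0.2364]
tool_rot: [180.0, 0.1, 0.0]
force: [0.6, 0.4, -3.1]
grip_width: 0.035
```

>>> {"op": "jog_arm", "data": {"rows": [[0.8,0,0,0.003,0,0,0],[0.8,0,0,0.003,0,0,0],[0.8,0,0,0.003,0,0,0],[0.8,0,0,0.003,0,0,0],[0.8,0,0,0.002,0,0,0],[0.8,0,0,0,0,0,0],[0.8,0,0,0,0,0,0]]}}

```text
time_s: 13.57
tool_pos: [0.5999, -0.0399, 0.2231]
tool_rot: [180.0, 0.0, 0.0]
force: [-0.5, -0.2, -2.3]
grip_width: 0.035
```

>>> {"op": "jog_arm", "data": {"rows": [[0.8,0,0,0.001,0,0,0],[0.8,0,0,0.001,0,0,0],[0.8,0,0,0.001,0,0,0],[0.8,0,0,0.0005,0,0,0],[0.8,0,0,0.0005,0,0,0],[0.8,0,0,0,0,0,0]]}}

```text
time_s: 14.07
tool_pos: [0.6, -0.04, 0.2202]
tool_rot: [-180.0, -0.0, 0.0]
force: [-1.9, -0.2, 5.5]
grip_width: 0.0349
```

It slid to the base without force, with contact at the seat height, so it fits and goes to the yellow bin.

>>> {"op": "jog_arm", "data": {"rows": [[0.8,0,0,-0.01,0,0,0],[0.8,0,0,-0.025,0,0,0],[0.8,0,0,-0.03,0,0,0],[0.8,0,0,-0.035,0,0,0],[0.8,0,0,0,0,0,0],[0.8,-0.0087,-0.0387,0,0,0,0],[0.8,-0.0087,-0.0387,0,0,0,0],[0.8,-0.0087,-0.0387,0,0,0,0],[0.8,-0.0087,-0.0387,0,0,0,0],[0.8,-0.0087,-0.0387,0,0,0,0],[0.8,-0.0087,-0.0387,0,0,0,0],[0.8,-0.0087,-0.0387,0,0,0,0]]}}

```text
time_s: 15.07
tool_pos: [0.5381, 0.2326, 0.3195]
tool_rot: [-180.0, -0.0, 0.0]
force: [1.4, 0.5, -2.5]
grip_width: 0.0351
```

>>> {"op": "jog_arm", "data": {"rows": [[0.8,-0.0087,-0.0387,0,0,0,0],[0.8,-0.0087,-0.0387,0,0,0,0],[0.8,0,0,0,0,0,0],[0.8,0,0,0.03,0,0,0],[0.8,0,0,0.03,0,0,0],[0.8,0,0,0.03,0,0,0],[0.8,0,0,0.015,0,0,0],[0.8,0,0,0.005,0,0,0],[0.8,0,0,0,0,0,0],[0.8,0,0,0,0,0,0]]}}

```text
time_s: 15.9
tool_pos: [0.522, 0.3084, 0.2102]
tool_rot: [-180.0, -0.1, 0.0]
force: [0.3, 0.3, -2.4]
grip_width: 0.0352
```

Contact is expected at about z 0.204.

>>> {"op": "jog_arm", "data": {"rows": [[0.8,0,0,0.002,0,0,0],[0.8,0,0,0.002,0,0,0],[0.8,0,0,0.001,0,0,0],[0.8,0,0,0.001,0,0,0],[0.8,0,0,0,0,0,0],[0.8,0,0,0,0,0,0]]}}

```text
time_s: 16.4
tool_pos: [0.5218, 0.3085, 0.2043]
tool_rot: [-179.9, -0.1, 0.0]
force: [-1.1, -0.7, 3.9]
grip_width: 0.0353
```

>>> {"op": "jog_arm", "data": {"rows": [[0.35,0,0,0,0,0,0],[0.35,0,0,0,0,0,0],[0.35,0,0,0,0,0,0],[0.35,0,0,-0.01,0,0,0],[0.35,0,0,-0.03,0,0,0],[0.35,0,0,-0.035,0,0,0],[0.35,0,0,-0.035,0,0,0],[0.35,0,0,-0.04,0,0,0],[0.35,0,-0.02,-0.035,0,0,0],[0.35,0,0,0,0,0,0],[0.35,0,0,0,0,0,0],[0.35,0,0,0,0,0,0]]}}

```text
time_s: 17.4
tool_pos: [0.5211, 0.3282, 0.3883]
tool_rot: [180.0, 0.0, 0.1]
force: [0.5, -1.0, -1.2]
grip_width: 0.0564
```

```bash
python3 - <<'E'
from h import *
o=status.get_obs();print(o['tool_pos'],o['force'],o['grip_width'])
im,_=cams.read_camera('scene');cv2.imwrite('pics/s9.png',im[:,:,::-1])
for n,c in [('wrist',(.522,.308)),('top',(.5385,-.3)),('top',(.522,.308)),('top',(.76,-.067))]:
    p=cam(n);im,d=cams.read_camera(n);Q=pts(n,d,p).reshape(-1,3)
    k=(np.hypot(Q[:,0]-c[0],Q[:,1]-c[1])<.03)&(Q[:,2]>.043)&(Q[:,2]<.056)
    q=Q[k]
    if len(q)>10:
        A=np.c_[q[:,:2],np.ones(len(q))];print(n,c,k.sum(),cv2.minEnclosingCircle(q[:,:2].astype(np.float32)*1000),np.median(q[:,2]),'tilt',np.degrees(np.linalg.lstsq(A,q[:,2],rcond=None)[0][:2]))
E
```

```text
[0.52114399 0.32824121 0.38833005] [ 0.51023832 -1.01664506 -1.15847512] 0.056433348677845364
wrist (0.522, 0.308) 444 ((521.0564575195312, 308.1616516113281), 17.745861053466797) 0.048765909677174146 tilt [ 0.42922829 -0.73358601]
top (0.5385, -0.3) 94 ((540.0804443359375, -299.8961181640625), 18.07941436767578) 0.04793978347475547 tilt [-0.23205934  0.4964823 ]
top (0.522, 0.308) 78 ((523.2785034179688, 308.4115295410156), 17.700878143310547) 0.04841872963018801 tilt [-0.72426265  1.83105387]
```

View pics/s9.png

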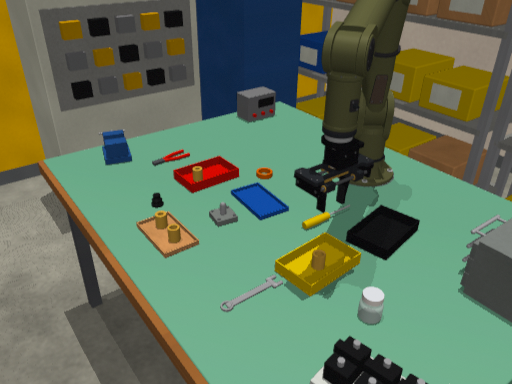

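The scene view shows one sleeve upright in the red bin (198,174) and one upright in the yellow bin (319,261). The tray is empty, the spares and bystanders are undisturbed, and the gripper is clear. Handing in.

```bash
python3 -c "
from h import *
print(env.sign_off())"
```

```text
the job is handed in; nothing more can be done
None
```

I checked both tray sleeves on the gauge pin, one at a time, binned each as soon as it was checked, and handed the job in. It took about 18 s of robot time.

- **Sleeve near the tray's left (+y) end:** it stopped on the cone about 34 mm above the base, at roughly 10 N. It was lined up with the pin in the wrist view, and small sideways nudges met even resistance in both directions. It is too tight and now stands in the red bin.
- **Other sleeve:** it slid down to the base with no resistance. It fits and now stands in the yellow bin.

In the last images both sleeves stand upright on their bin floors, with their top rims at about 48–49 mm. In the final scene picture the tray is empty, the spares and everything else look unmoved, and the gripper is clear.

Three checks were not clean:
- The wrist and top cameras differed by about 1–3 mm, so I worked from positions measured relative to each other in the wrist view.
- My first fit of the second sleeve in the gripper gave a false tilt of about 1.5° because it included points from the inside of the bore. I corrected that before lowering it.
- A final numeric check on the spares used the wrong spot and returned nothing, so only the picture confirms they were left alone.

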